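# Load the square blank into the holding block

### The job

Stand the square wooden blank upright in the holding block, resting on its bed about midway along the two jaws and turned so that its flat sides are parallel to the jaws, so its end can be branded. Lower it in rather than dropping it, let go, and leave the hexagonal and the round blank standing where they are.

Things in the scene. Friction and masses are not known exactly. Their poses are not given: they have to be found in the camera images.
- blank_square: Square pine blank, 50 x 50 mm and 90 mm tall, about 0.1 kg, standing loose on end on the worktop with a pencilled cross on its top. Origin: centre of its underside; z up along its length, x and y square to its flat sides.
- blank_hex: Hexagonal pine blank, 50 mm across flats and 90 mm tall, standing loose on end; same wood. Not wanted: leave it standing. Origin: centre of its underside, z up.
- blank_round: Round pine blank, 50 mm diameter and 90 mm tall, standing loose on end; same wood. Not wanted: leave it standing. Origin: centre of its underside, z up.
- holder: Holding block fixed to the worktop: plywood base 130 x 134 mm, 12 mm thick (its top, z = 12 mm, is the bed), with two parallel, fixed, cork-faced brown wooden jaws along x, 100 mm long, 30 mm thick, tops 47 mm above the worktop. The gap between them is 66 mm wide (y = -33 to +33 mm), open at the top and both ends. Origin: middle of the base's underside, below the middle of the gap; z up.
Not all that is in view belongs to the job. Leave any pink or purple look-alike of the blank_square alone.

How it is judged (in metres and radians):
At the end, for the whole second after the job is handed in: The square blank stands upright (within 0.1 rad) and at rest on the bed between the jaws (its underside 8 to 17 mm above the worktop), its centre within 20 mm of the middle of the gap along the jaws and within 15 mm across, with a pair of its flat sides parallel to the jaws within 0.2 rad (x of blank_square in the frame of holder between -0.02 and 0.02 m and y of blank_square in the frame of holder between -0.015 and 0.015 m and z of blank_square in the frame of holder between 0.008 and 0.017 m and angle between blank_square's own z axis and vertical below 0.1 rad and (angle between the x axis of blank_square and the x axis of holder, either way round below 0.2 rad or angle between the y axis of blank_square and the x axis of holder, either way round below 0.2 rad) and linear speed of blank_square below 0.02 m/s); the robot touches nothing.
It fails at once if the hexagonal blank is shifted more than 30 mm or tipped (distance of blank_hex from where it was at the start of the episode above 0.03 m or angle between blank_hex's own z axis and vertical above 0.4 rad).
It fails at once if the round blank is shifted more than 30 mm or tipped (distance of blank_round from where it was at the start of the episode above 0.03 m or angle between blank_round's own z axis and vertical above 0.4 rad).
It fails at once if the square blank is dropped (it falls freely, out of the fingers, faster than 0.7 m/s: a drop of about 25 mm) (contact force between the fingers and blank_square below 0.05 N and linear speed of blank_square above 0.7 m/s).
It also fails if it takes over 32 s, if anything falls off the work surface, if the arm or the gripper's body presses on something with over 40 N, if the wrist force passes 120 N, or if a joint passes its speed limit or range.

### The arm

A 6-joint arm with a two-finger parallel gripper is mounted at the origin on the work surface. World frame = base frame: x ahead of the robot, y to its left, z up, the work surface at z = 0. Lengths are in mm, angles in rad, forces in N, time in s.
With the tool pointing down it reaches from about 300 to 775 mm from the base axis. Payload 14.6 kg.
Tool frame: the origin (TCP) lies between the finger pads; the fingertips stand 22 mm ahead of it and the grasp point (between the pads) lies 3 mm ahead of it (finger_overhang is the distance from the TCP to the fingertips, in mm); z points along the fingers, y is the direction in which the jaws open and shut (so a half turn about z gives the same grasp; the last joint's range is limited). The gripper opens to 94 mm and grips with 3 to 60 N. Pads are 16 mm wide; open, the fingers measure 119 mm over their backs; the gripper's body (75 mm by 177 mm) begins 78 mm behind the grasp point.
Start: joints at [-1.197, 0.3, 1.521, -0, 1.321, -0.067], TCP at [234.657, -497.419, 227.446] pointing down, gripper open.
Joint ranges: [-3.03, 3.03], [-0.79, 2.21], [0.23, 2.52], [-1.04, 4.18], [0, 3.07], [-2.55, 2.55]. Speed limits (rad/s): [2.22, 2.22, 2.57, 3.14, 3.14, 3.14].

### API

Orientations are given as [roll, pitch, yaw] about the fixed x, y, z axes, in that order (R = Rz(yaw) Ry(pitch) Rx(roll)).
In Python, from cell import * gives the robot as it stands.
- The arm moves only by the tool jog_arm, never from a script. Its argument "increments" is a list of rows, each a list of 7 numbers: the shift along the tool's x, y, z in cm, then the turn, a rotation vector about the tool's x, y, z in degrees, then the finger opening in cm, from 0 to 9.4. In form: [[x, y, z, wx, wy, wz, grip], ...]. A call has 1 to 20 rows; each row shifts and turns the commanded pose from where the row before left it, along the tool's axes as they then stand; what a row does not reach is not made up. A row lasts 1/8 s, in which the tool goes at most 62.5 mm and 10.7 degrees, less where a joint would pass 70% of its speed; a pose out of reach is approached as far as the arm can. A call is refused whole if a number of a shift passes 6.25 or a number of a turn 10.7, either way. A call with a gripper value outside its range is refused whole. The fingers move at their own pace and stop on an object; "squeeze" is the grip in N (left out, the last holds). Time passes only in rows, so rows that do not move let the fingers close. It gives the time, the measured TCP pose, the force and the opening at its end, in the units of the state.
- read_state(): the state, without advancing time (a new reading comes with each control period).
- camera(name): name is "scene" or "top" or "wrist"; returns a dict with "image" (384x512x3 uint8, red, green, blue), "K" (3x3 intrinsics, pixels), "k1" (the pictures are not rectified: a ray, as slopes to the right and down, at radius r is drawn at 1 + k1 r^2 times it, then the intrinsics apply), "rvec" (rotation vector, rad) and "tvec" (3), from world to camera coordinates, as OpenCV has them. Camera axes: x right, y down, z forward; pixel columns grow to the right and rows downward; lengths in mm; the calibration is good to about 2 mm. A picture is of the moment at which its call begins. There is no depth.
- sign_off(): hands the job in, once; it reports no verdict.
Trained networks look in a picture, given as the dict that the camera call returned (one of the last four; its "shot" number tells which), for a name from the list of things; names that differ only in an ending like _2 or _b are one class to them, and where a whole thing is asked for, a point or a joint stands for the part that bears it (a point fixed in the world has none). Each returns a list of dicts, best first, with "conf" (0 to 1); they miss things now and then, are a little off and sometimes report something else, mostly with a low value. They report only what shows in the picture. A call takes as long as a camera call. They do not tell look-alikes from the thing itself.
- recognise(picture, name): "centre" ([x, y, z] in mm, in the coordinates of the camera as it stood for that picture, good to about 4 mm: the middle of the surface that is visible of it).
- regions_of(picture, name): "mask" (384x512 bool, what is visible of it).
The state is a dict: "clock": time; "joints": joint angles; "qd": joint speeds; "effort": joint torques, N m; "eef_pos": TCP position; "eef_rot": TCP orientation; "wrist_force": force on the tool from outside, world axes, zero at the start; "moment": the same for the moment, N m; "finger_gap": finger opening in mm.
Only numpy, scipy, OpenCV 4.12 (cv2) and the standard library are available. Lean on these libraries where they do the work, as an engineer would, in place of code of your own. Each camera call takes 0.05 s, during which the arm holds its last target.

## Working session

There is one attempt and no reset: what is moved stays moved. The work goes in short steps, Python scripts to look and compute and a tool call to move; the robot and the scene stay as the last step left them, time stands still between calls to the robot, and variables do not carry over. Pictures are saved under pics/ and viewed, and the job is handed in when it is done.

Besides the shell and the picture viewer there is one more tool, called after "Call:" as a command line: name --pt "numbers of a row" for each row, then --argument value for the rest. jog_arm: Moves the arm, as the interface text tells. Its arguments: {"type":"object","properties":{"increments":{"type":"array"},"squeeze":{"type":"number"}},"required":["increments"]}

```bash
mkdir -p pics; cat > h.py <<'E'
from cell import *
import numpy as np, cv2
def save(c,n): cv2.imwrite('pics/'+n+'.png',c['image'][:,:,::-1])
def Rt(c): return cv2.Rodrigues(np.array(c['rvec'],float))[0],np.array(c['tvec'],float).reshape(3)
def toworld(c,p):
    R,t=Rt(c); return R.T@(np.array(p)-t)
def pix2w(c,uv,z):
    R,t=Rt(c); uv=np.array(uv,float).reshape(-1,2)
    K=np.array(c['K'],float); d=(uv-[K[0,2],K[1,2]])/[K[0,0],K[1,1]]
    s=d.copy()
    for _ in range(20): s=d/(1+c['k1']*(s**2).sum(1,keepdims=True))
    r=np.c_[s,np.ones(len(s))]@R; o=-R.T@t
    return o+r*((z-o[2])/r[:,2])[:,None]
E
python3 - <<'E'
from h import *
s=read_state(); print(s)
for n in ['top','scene']:
    c=camera(n); save(c,n+'1')
    print(n,'cam',toworld(c,[0,0,0]).round())
    for k in ['blank_square','blank_hex','blank_round','holder']:
        for d in recognise(c,k): print(k,round(d['conf'],2),toworld(c,d['centre']).round(1))
E
```

```text
{'clock': 0.0, 'joints': array([-1.19661850e+00,  3.00479983e-01,  1.52158698e+00, -3.38197600e-05,
        1.32072387e+00, -6.65915269e-02]), 'qd': array([-1.79397805e-04, -1.01576774e-04, -4.93653976e-05, -1.08460440e-03,
        4.58580151e-05,  1.34750809e-03]), 'effort': array([ 3.08257586e-04, -5.31805909e+01, -3.52738810e+01,  7.08509772e-02,
        2.44472595e-02, -9.66712423e-05]), 'eef_pos': array([ 234.55336096, -497.20584036,  226.87895574]), 'eef_rot': array([-3.14039495e+00, -4.70446359e-05,  4.40777713e-01]), 'wrist_force': array([-1.00197858,  0.54442421,  0.17635114]), 'moment': array([-0.01786905, -0.04079811,  0.07075032]), 'finger_gap': 94.1021125139785}
top cam [490.  34. 891.]
blank_square 0.97 [529.1  -9.8  88. ]
blank_square 0.86 [460.   71.3  88.3]
blank_square 0.63 [407.5 -25.2  84.7]
blank_hex 0.72 [647.   94.2  91.6]
blank_round 0.94 [481.9 249.4  91.4]
holder 0.83 [ 511.1 -204.1   14.2]
scene cam [ 823. -444.  577.]
blank_square 0.88 [472.8  56.9  72.8]
blank_square 0.66 [421.  -44.2  70.1]
blank_square 0.6 [542.9 -27.2  68.4]
blank_hex 0.69 [662.   73.5  66.1]
blank_round 0.94 [490.6 236.4  59.5]
holder 0.97 [ 522.1 -199.9   15.8]
```

View pics/top1.png

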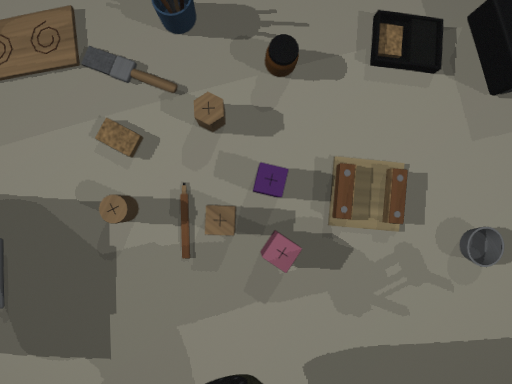

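View pics/scene1.png

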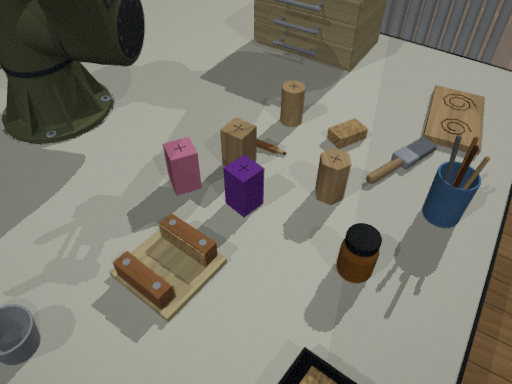

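The true square blank is the pine one at about (221,220) in the top view. The purple one at (271,180) and the pink one at (282,252) are look-alikes. The holder is at (369,194). A crop will give me the exact angles.

```bash
python3 - <<'E'
from h import *
c=camera('top')
im=c['image'][:,:,::-1]
a=cv2.resize(im[190:250,190:250],None,fx=6.5,fy=6.5,interpolation=cv2.INTER_CUBIC)
b=cv2.resize(im[150:240,325:415],(390,390),interpolation=cv2.INTER_CUBIC)
cv2.imwrite('pics/crop1.png',np.hstack([cv2.convertScaleAbs(a,alpha=1.4),cv2.convertScaleAbs(b,alpha=1.4)]))
for k in ['blank_square','holder']:
  for d in regions_of(c,k):
    m=d['mask'].astype(np.uint8); 
    cn=max(cv2.findContours(m,0,1)[0],key=cv2.contourArea)
    bx=cv2.boxPoints(cv2.minAreaRect(cn))
    z=90 if k!='holder' else 12
    w=pix2w(c,bx,z)[:,:2]
    print(k,round(d['conf'],2),bx.round(1).tolist(),w.round(1).tolist(),w.mean(0).round(1),[round(np.degrees(np.arctan2(*(w[(i+1)%4]-w[i])[::-1])),1) for i in range(4)])
E
```

```text
blank_square 0.69 [[257.3999938964844, 254.1999969482422], [274.5, 229.3000030517578], [302.1000061035156, 248.1999969482422], [285.0, 273.1000061035156]] [[403.4, 9.8], [445.3, -19.0], [413.2, -65.8], [371.2, -37.0]] [408.3 -28. ] [np.float64(-34.5), np.float64(-124.5), np.float64(145.5), np.float64(55.4)]
blank_square 0.63 [[205.0, 205.0], [236.0, 205.0], [236.0, 234.0], [205.0, 234.0]] [[486.3, 98.1], [486.3, 45.8], [437.4, 45.8], [437.4, 98.1]] [461.9  72. ] [np.float64(-90.0), np.float64(180.0), np.float64(90.0), np.float64(0.0)]
blank_square 0.56 [[252.60000610351562, 191.0], [259.20001220703125, 161.1999969482422], [288.70001220703125, 167.6999969482422], [282.1000061035156, 197.60000610351562]] [[509.9, 17.9], [560.4, 6.6], [549.3, -43.5], [498.8, -32.0]] [529.6 -12.8] [np.float64(-12.6), np.float64(-102.5), np.float64(167.3), np.float64(77.4)]
holder 0.63 [[327.20001220703125, 225.6999969482422], [333.29998779296875, 156.10000610351562], [408.20001220703125, 162.8000030517578], [402.0, 232.3000030517578]] [[447.2, -122.6], [577.0, -134.9], [565.2, -278.9], [433.8, -265.6]] [ 505.8 -200.5] [np.float64(-5.4), np.float64(-94.7), np.float64(174.3), np.float64(84.6)]
holder 0.33 [[190.8000030517578, 94.5], [220.5, 89.9000015258789], [226.60000610351562, 129.1999969482422], [196.89999389648438, 133.8000030517578]] [[693.0, 131.8], [701.5, 76.1], [627.0, 64.6], [618.5, 119.9]] [660.   98.1] [np.float64(-81.3), np.float64(-171.2), np.float64(98.7), np.float64(9.1)]
```

View pics/crop1.png

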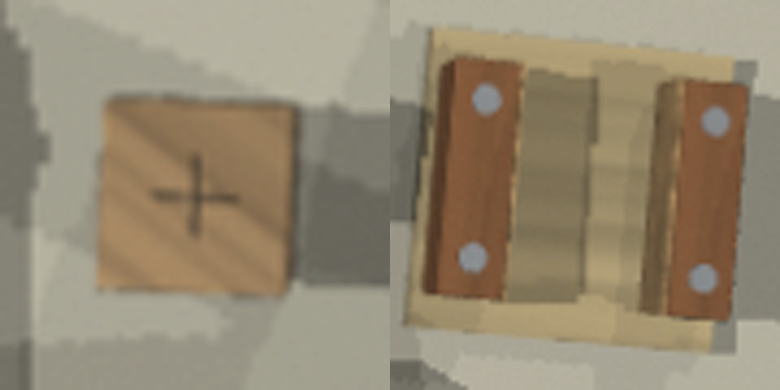

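```bash
python3 - <<'E'
from h import *
c=camera('top')
def rep(n,uv,z):
    w=pix2w(c,uv,z)[:,:2]; print(n,w.round(1).tolist(),w.mean(0).round(1),[(round(np.degrees(np.arctan2(*(w[(i+1)%4]-w[i])[::-1])),1),round(np.linalg.norm(w[(i+1)%4]-w[i]),1)) for i in range(4)])
A=lambda p:np.array(p)/6.5+190-.42
B=lambda p:(np.array(p)-[390,0])/4.3333+[325,150]-.38
rep('sq',A([(105,98),(298,101),(289,294),(97,291)]),90)
rep('cross',A([(195,195)]*4),90)
rep('base',B([(432,28),(737,60),(713,352),(405,325)]),12)
rep('screws',B([(487,99),(715,121),(703,278),(473,257)]),47)
c=camera('wrist'); save(c,'w1')
E
```

```text
sq [[486.9, 96.9], [486.1, 46.8], [436.1, 49.1], [436.8, 98.9]] [461.5  72.9] [(np.float64(-90.9), np.float64(50.1)), (np.float64(177.3), np.float64(50.1)), (np.float64(89.1), np.float64(49.8)), (np.float64(-2.3), np.float64(50.1))]
cross [[461.7, 73.5], [461.7, 73.5], [461.7, 73.5], [461.7, 73.5]] [461.7  73.5] [(np.float64(0.0), np.float64(0.0)), (np.float64(0.0), np.float64(0.0)), (np.float64(0.0), np.float64(0.0)), (np.float64(0.0), np.float64(0.0))]
base [[577.1, -136.8], [563.8, -272.0], [436.6, -260.0], [449.2, -124.3]] [ 506.7 -198.3] [(np.float64(-95.6), np.float64(135.9)), (np.float64(174.6), np.float64(127.8)), (np.float64(84.7), np.float64(136.3)), (np.float64(-5.6), np.float64(128.5))]
screws [[544.2, -152.8], [535.2, -249.9], [469.6, -244.1], [478.8, -146.4]] [ 507.  -198.3] [(np.float64(-95.3), np.float64(97.5)), (np.float64(175.0), np.float64(65.9)), (np.float64(84.6), np.float64(98.1)), (np.float64(-5.5), np.float64(65.7))]
```

The pine square blank is centred at (461.5, 73) mm and turned about -1.5°. The holder is at (507, -198.3), with its jaws along -5.4°. I'll grip with the jaws opening along x, so tool yaw is 88.5° at pickup and 84.6° at placing. First I turn in place, then travel.

Call:
jog_arm --pt "0 0 0 0 0 -10.5 9.4" --pt "0 0 0 0 0 -10.5 9.4" --pt "0 0 0 0 0 -10.5 9.4" --pt "0 0 0 0 0 -10.5 9.4" --pt "0 0 0 0 0 -10.5 9.4" --pt "0 0 0 0 0 -10.5 9.4" --pt "0 0 0 0 0 0 9.4"

```text
clock: 1.62
eef_pos: [234.7, -497.4, 227.4]
eef_rot: [3.142, 0.0, 1.539]
wrist_force: [0.2, -0.5, 0.4]
finger_gap: 94.1
```

Call:
jog_arm --pt "2.4 0.9 0 0 0 0 9.4" --pt "4.8 1.8 0 0 0 0 9.4" --pt "4.8 1.8 0 0 0 0 9.4" --pt "4.8 1.8 0 0 0 0 9.4" --pt "4.8 1.8 0 0 0 0 9.4" --pt "4.8 1.8 0 0 0 0 9.4" --pt "4.8 1.8 0 0 0 0 9.4" --pt "4.8 1.8 0 0 0 0 9.4" --pt "4.8 1.8 0 0 0 0 9.4" --pt "4.8 1.8 0 0 0 0 9.4" --pt "4.8 1.8 0 0 0 0 9.4" --pt "4.8 1.8 0 0 0 0 9.4" --pt "2.4 0.5 0 0 0 0 9.4" --pt "0 0 0 0 0 0 9.4" --pt "0 0 0 0 0 0 9.4" --pt "0 0 0 0 0 0 9.4"

```text
clock: 3.62
eef_pos: [464.0, 71.0, 227.6]
eef_rot: [3.141, 0.0, 1.538]
wrist_force: [0.1, -0.4, 0.6]
finger_gap: 93.9
```

```bash
python3 - <<'E'
from h import *
c=camera('wrist'); save(c,'w2')
s=read_state(); print(s['clock'],s['eef_pos'],np.degrees(s['eef_rot']))
for d in recognise(c,'blank_square'): print(round(d['conf'],2),toworld(c,d['centre']).round(1))
E
```

```text
3.675 [464.01454043  71.05126305 227.59181545] [1.79985056e+02 1.44789901e-03 8.81369475e+01]
0.93 [413.7 -13.8  88.3]
0.83 [521.4  -2.1  88.6]
0.76 [463.8  80.1  90.6]
```

View pics/w2.png

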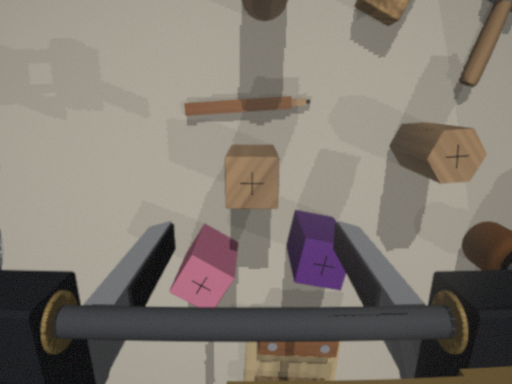

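The wrist view shows the pine blank with its cross at (252,184), its front top edge at about y=208 and no obstacle in the finger path. I'll check its position from this view.

```bash
python3 - <<'E'
from h import *
c=camera('wrist')
print(pix2w(c,[(252,184),(226,208),(278,208),(461,157),(324,265),(202,285)],90).round(1))
im=c['image'][:,:,::-1]; cv2.imwrite('pics/w3.png',cv2.resize(im[135:225,205:305],None,fx=6,fy=6,interpolation=cv2.INTER_CUBIC))
E
```

```text
[[463.1  74.2  90. ]
 [437.8  51.6  90. ]
 [486.9  50.   90. ]
 [657.8  93.8  90. ]
 [532.1 -11.4  90. ]
 [408.7 -30.   90. ]]
```

View pics/w3.png

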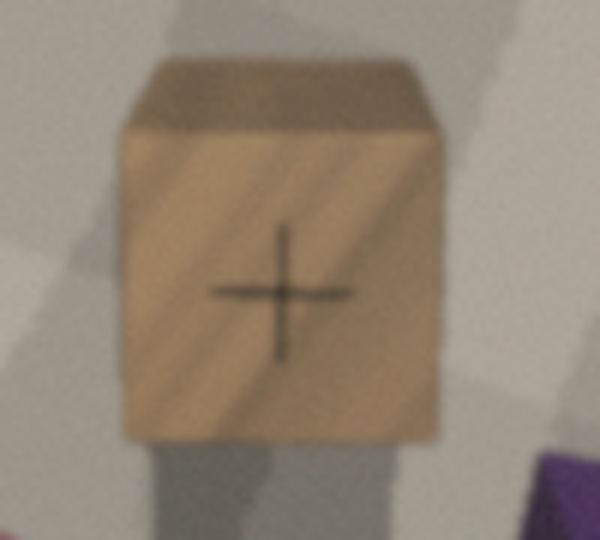

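Both views agree within 2 mm, so the target is (462.3, 73.7). I'm descending to TCP z≈68.

Call:
jog_arm --pt "0.27 -0.15 1 0 0 0 9.4" --pt "0 0 2.5 0 0 0 9.4" --pt "0 0 3 0 0 0 9.4" --pt "0 0 3 0 0 0 9.4" --pt "0 0 3 0 0 0 9.4" --pt "0 0 2.5 0 0 0 9.4" --pt "0 0 1 0 0 0 9.4" --pt "0 0 0 0 0 0 9.4" --pt "0 0 0 0 0 0 9.4"

```text
clock: 4.9
eef_pos: [463.1, 74.7, 68.2]
eef_rot: [3.14, -0.0, 1.54]
wrist_force: [-0.2, 0.4, 0.2]
finger_gap: 93.7
```

Call:
jog_arm --pt "0 0 0 0 0 0 4.0" --pt "0 0 0 0 0 0 4.0" --pt "0 0 0 0 0 0 4.0" --pt "0 0 0 0 0 0 4.0" --pt "0 0 0 0 0 0 4.0" --pt "0 0 0 0 0 0 4.0" --pt "0 0 0 0 0 0 4.0" --pt "0 0 0 0 0 0 4.0" --squeeze 20

```text
clock: 5.9
eef_pos: [462.7, 74.6, 67.5]
eef_rot: [-3.142, 0.0, 1.54]
wrist_force: [-1.5, -0.1, 0.7]
finger_gap: 49.8
```

The grip is good, with the gap at 49.8 mm. I'm lifting 14 cm to clear the look-alikes, turning 3.6° and carrying it to the holder.

Call:
jog_arm --pt "0 0 -0.5 0 0 0 4.0" --pt "0 0 -1.5 0 0 0 4.0" --pt "0 0 -3 0 0 0 4.0" --pt "0 0 -3 0 0 0 4.0" --pt "0 0 -3 0 0 0 4.0" --pt "0 0 -2 0 0 0 4.0" --pt "0 0 -1 0 0 0 4.0" --pt "0 0 0 0 0 3.6 4.0" --pt "0 0 0 0 0 0 4.0"

```text
clock: 7.02
eef_pos: [462.5, 74.6, 207.5]
eef_rot: [-3.141, 0.0, 1.478]
wrist_force: [-0.0, 0.9, -1.7]
finger_gap: 49.8
```

Call:
jog_arm --pt "-0.75 0.2 0 0 0 0 4.0" --pt "-2 0.5 0 0 0 0 4.0" --pt "-3 0.8 0 0 0 0 4.0" --pt "-3 0.8 0 0 0 0 4.0" --pt "-3 0.8 0 0 0 0 4.0" --pt "-3 0.8 0 0 0 0 4.0" --pt "-3 0.8 0 0 0 0 4.0" --pt "-3 0.8 0 0 0 0 4.0" --pt "-3 0.8 0 0 0 0 4.0" --pt "-2 0.5 0 0 0 0 4.0" --pt "-1 0.2 0 0 0 0 4.0" --pt "0 0 0 0 0 0 4.0" --pt "0 0 0 0 0 0 4.0" --pt "0 0 0 0 0 0 4.0"

```text
clock: 8.78
eef_pos: [507.5, -197.6, 207.6]
eef_rot: [3.141, -0.0, 1.478]
wrist_force: [0.0, -0.4, -1.2]
finger_gap: 49.7
```

```bash
python3 - <<'E'
from h import *
s=read_state(); print(s['clock'],s['eef_pos'],np.degrees(s['eef_rot']),s['finger_gap'],s['wrist_force'])
for n in ['top','scene','wrist']:
    c=camera(n); save(c,n+'4')
a=cv2.imread('pics/wrist4.png');b=cv2.imread('pics/scene4.png')
cv2.imwrite('pics/both4.png',cv2.resize(np.hstack([a,b]),(800,300),interpolation=cv2.INTER_AREA))
E
```

```text
8.775 [ 507.50490961 -197.60425811  207.5797891 ] [ 1.79992357e+02 -2.72856977e-03  8.47065304e+01] 49.69439094571695 [ 0.01583656 -0.44734679 -1.23851837]
```

View pics/both4.png

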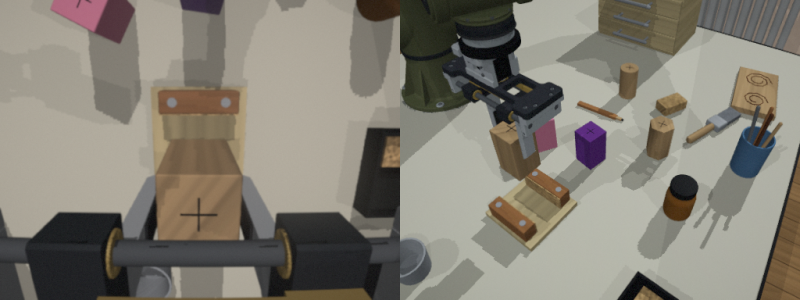

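The blank is upright in the fingers above the gap, seen at about (199,214) in the half-size wrist view. The far jaw's screws are at (172,103) and (224,103). I'm comparing the cross and screw positions.

```bash
python3 - <<'E'
from h import *
c=camera('wrist')
k=1.28
print(pix2w(c,[(199*k,214*k)],230).round(1)); print(pix2w(c,[(172*k,103*k),(224*k,103*k)],47).round(1))
E
```

```text
[[ 508.6 -197.3  230. ]]
[[ 480.5 -146.4   47. ]
 [ 544.  -152.3   47. ]]
```

The screws match the top view, and the blank's cross is within 2 mm of the gap centre. I'm lowering to about 3 mm above the bed, then going slowly.

Call:
jog_arm --pt "-0.07 -0.1 1 0 0 0 4.0" --pt "0 0 2 0 0 0 4.0" --pt "0 0 2.5 0 0 0 4.0" --pt "0 0 2 0 0 0 4.0" --pt "0 0 1.5 0 0 0 4.0" --pt "0 0 1.5 0 0 0 4.0" --pt "0 0 1 0 0 0 4.0" --pt "0 0 0.6 0 0 0 4.0" --pt "0 0 0.3 0 0 0 4.0" --pt "0 0 0 0 0 0 4.0" --pt "0 0 0 0 0 0 4.0"

```text
clock: 10.35
eef_pos: [506.6, -198.9, 83.8]
eef_rot: [3.141, 0.0, 1.478]
wrist_force: [-0.4, 0.3, -0.7]
finger_gap: 49.6
```

Call:
jog_arm --pt "0 0 0.1 0 0 0 4.0" --pt "0 0 0.1 0 0 0 4.0" --pt "0 0 0.1 0 0 0 4.0" --pt "0 0 0.05 0 0 0 4.0" --pt "0 0 0 0 0 0 4.0"

```text
clock: 10.98
eef_pos: [506.4, -198.9, 79.9]
eef_rot: [-3.142, -0.0, 1.478]
wrist_force: [0.9, -0.2, -1.2]
finger_gap: 49.7
```

Call:
jog_arm --pt "0 0 0.05 0 0 0 4.0" --pt "0 0 0.05 0 0 0 4.0" --pt "0 0 0 0 0 0 4.0"

```text
clock: 11.35
eef_pos: [506.4, -198.9, 79.5]
eef_rot: [3.141, 0.0, 1.478]
wrist_force: [-2.5, 0.6, 5.9]
finger_gap: 49.7
```

The wrist force shows +5.9 N upward, so the blank is on the bed. I'll release it and look before retreating.

Call:
jog_arm --pt "0 0 0 0 0 0 5.2" --pt "0 0 0 0 0 0 5.6" --pt "0 0 0 0 0 0 6.5" --pt "0 0 0 0 0 0 8" --pt "0 0 0 0 0 0 9.4" --pt "0 0 0 0 0 0 9.4" --pt "0 0 0 0 0 0 9.4" --pt "0 0 0 0 0 0 9.4"

```text
clock: 12.35
eef_pos: [506.4, -198.8, 79.0]
eef_rot: [3.142, 0.0, 1.478]
wrist_force: [0.5, -0.1, 0.9]
finger_gap: 93.5
```

Call:
jog_arm --pt "0 0 -1 0 0 0 9.4" --pt "0 0 -2 0 0 0 9.4" --pt "0 0 -3 0 0 0 9.4" --pt "0 0 -3 0 0 0 9.4" --pt "0 0 -3 0 0 0 9.4" --pt "0 0 -2 0 0 0 9.4" --pt "-3 0 0 0 0 0 9.4" --pt "-4 0 0 0 0 0 9.4" --pt "-4 0 0 0 0 0 9.4" --pt "-4 0 0 0 0 0 9.4" --pt "-4 0 0 0 0 0 9.4" --pt "-2 0 0 0 0 0 9.4" --pt "0 0 0 0 0 0 9.4" --pt "0 0 0 0 0 0 9.4"

```text
clock: 14.1
eef_pos: [487.0, -407.1, 219.3]
eef_rot: [3.141, -0.0, 1.478]
wrist_force: [0.7, -0.6, -0.4]
finger_gap: 94.1
```

```bash
python3 - <<'E'
from h import *
s=read_state(); print(s['clock'],s['eef_pos'],s['wrist_force'])
c=camera('top'); save(c,'top5')
for k in ['blank_hex','blank_round','blank_square']:
    for d in recognise(c,k): print(k,round(d['conf'],2),toworld(c,d['centre']).round(1))
im=c['image'][:,:,::-1]
b=cv2.resize(im[150:240,325:415],(390,390),interpolation=cv2.INTER_CUBIC)
c2=camera('scene'); save(c2,'scene5')
cv2.imwrite('pics/chk5.png',np.hstack([cv2.convertScaleAbs(b,alpha=1.4),cv2.resize(c2['image'][140:335,60:260,::-1],(400,390))]))
E
```

```text
14.1 [ 487.0233847  -407.12919019  219.31140988] [ 0.65905456 -0.61354784 -0.43908113]
blank_hex 0.79 [646.3  91.5  86.6]
blank_round 0.7 [481.4 244.2  92.1]
blank_square 0.98 [ 505.2 -188.4   99.7]
blank_square 0.95 [531.4 -11.5  89.9]
blank_square 0.71 [408.1 -28.2  87.4]
```

View pics/chk5.png

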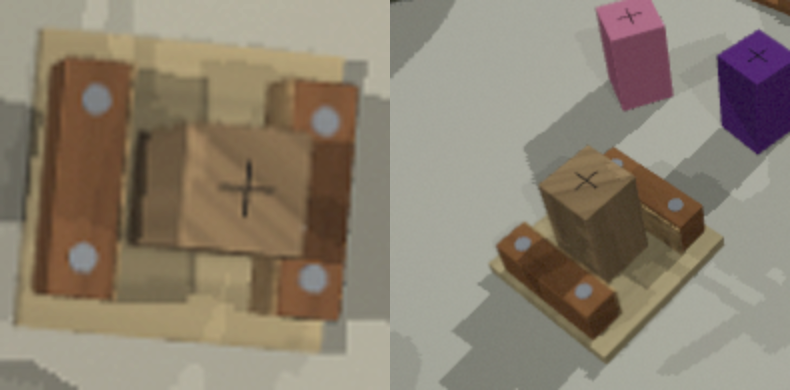

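View pics/top5.png

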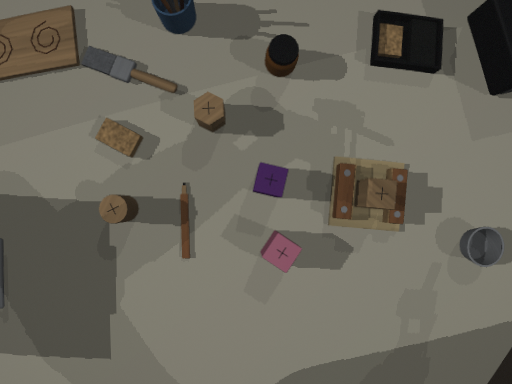

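```bash
python3 - <<'E'
from h import *
c=camera('top')
w=pix2w(c,np.array([(246,188),(190,122),(311,131)])/4.3333+[325,150]-.38,102)[:,:2]
p=w[0]-[507,-198.3]; a=np.radians(-5.4); print(w.round(1),'holder frame',(np.array([[np.cos(a),np.sin(a)],[-np.sin(a),np.cos(a)]])@p).round(1))
e=w[2]-w[1]; print(np.degrees(np.arctan2(e[1],e[0]))+90)
sign_off()
E
```

```text
[[ 506.1 -199.3]
 [ 531.8 -177.2]
 [ 528.4 -225.6]] holder frame [-0.8 -1.1]
-4.058740700127487
the job is handed in; nothing more can be done
```

I stood the square pine blank upright on the holder's bed, let go of it and handed the job in at about 14 s. I lowered it until the wrist felt about 6 N of contact, then opened the fingers and moved the gripper clear.

**Position:** in the last top view the blank's centre is about (-0.8, -1.1) mm from the middle of the gap. Its sides are parallel to the jaws within about 1.5°. I judged that it stands upright on the bed from the scene picture and the tool height at release.

**Other blanks:** the hexagonal and round blanks show where they were. The network's readings moved 3–7 mm between the two looks. That is about its own error, and the pictures show both in the same place. The pink and purple look-alikes were not touched.

**Disagreement:** the network put the finished blank about 10 mm off in y. It reports the middle of the visible surface, side face included. I relied on the pencilled cross instead, which agrees with the tool position at release.

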